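# Let the bench winch back one notch

## Robot

A 7-joint arm with a two-finger parallel gripper is mounted at the origin on a cart in front of the work surface, level with it; the furniture and walls round the work are solid. World frame = base frame: x ahead of the robot, y to its left, z up, the work surface at z = 0. Lengths are in m, angles in rad, forces in N, time in s.
With the tool pointing down it reaches from about 0.4 to 0.85 m from the base axis. Payload 4.5 kg.
Tool frame: the origin (TCP) lies on the centre line of the jaws, within the pads' length; the fingertips stand 11 mm ahead of it and the grasp point (between the pads) lies 8 mm behind it; z points along the fingers, y is the direction in which the jaws open and shut (so a half turn about z gives the same grasp; the last joint's range is limited). The gripper opens to 88 mm and grips with 3 to 60 N. Pads are 18 mm wide; open, the fingers measure 123 mm over their backs; the gripper's body (75 mm by 187 mm) begins 45 mm behind the grasp point.
Start: joints at [-1.117, 0.689, -0.195, 1.565, 0.157, 0.902, -0.215], TCP at [0.255, 0.571, 0.25] pointing down, gripper open.
Joint ranges: [-3.01, 3.01], [-0.46, 2.08], [-1.47, 1.51], [0.13, 2.56], [-1, 4.14], [0.04, 2.09], [-2.66, 2.66]. Speed limits (rad/s): [2.57, 2.57, 3.14, 3.14, 3.14, 3.14, 3.14].

## Interface

Orientations are given as a unit quaternion [x, y, z, w].
In Python, from plant import r, snapshot gives the robot as it stands.
- The arm moves only by the tool drive_tool, never from a script. Its argument "commands" is a list of rows, each an object of numbers: "wx", "wy", "wz": the turn, a rotation vector about the tool's x, y, z in rad; "dx", "dy", "dz": the shift along the tool's x, y, z in m; "claw": the opening, from 0 (shut) to 1 (fully open). A call has 1 to 12 rows; each row shifts and turns the commanded pose from where the row before left it, along the tool's axes as they then stand; what a row does not reach is not made up. A row lasts 1/10 s, in which the tool goes at most 50 mm and 8.59 degrees, less where a joint would pass 70% of its speed; a pose out of reach is approached as far as the arm can. A call is refused whole if a number of a shift passes 0.05 or a number of a turn 0.15, either way. A call with a gripper value outside its range is refused whole. The fingers move at their own pace and stop on an object; "grip_force" is the grip in N (left out, the last holds). Time passes only in rows, so rows that do not move let the fingers close. It gives the time, the measured TCP pose, the force and the opening at its end, in the units of the state.
- r.get_state(): the state, without advancing time (a new reading comes with each control period).
- snapshot(name): name is "side" or "top" or "wrist"; returns a dict with "color" (420x560x3 uint8, red, green, blue), "fx", "fy", "cx", "cy" (pixels), "world_to_cam" (4x4, takes a point from world to camera coordinates); the wrist camera has in their place "T_tool_cam" (4x4, takes a point from camera to tool coordinates, whose origin is the TCP and whose axes are the flange's). Camera axes: x right, y up, looking along -z (the intrinsics and any distortion apply to the point x, -y, -z); pixel columns grow to the right and rows downward; lengths in m; the calibration is good to about 2 mm. A picture is of the moment at which its call begins: read the wrist's pose just before it. There is no depth.
- r.finish_job(): hands the job in, once; it reports no verdict.
The state is a dict: "clock": time; "q": joint angles; "qd": joint speeds; "joint_torque": joint torques, N m; "tool_pos": TCP position; "eef_rot": TCP orientation; "contact_force": force on the tool from outside, world axes, zero at the start; "moment": the same for the moment, N m; "opening": opening from 0.0 (shut) to 1.0 (fully open).
Only numpy, scipy, OpenCV 4.12 (cv2) and the standard library are available. Lean on these libraries where they do the work, as an engineer would, in place of code of your own. Each camera call takes 0.05 s, during which the arm holds its last target. There are 200 camera calls.

## Task

The small bench winch has been wound one notch too far. Push the pawl's thumb lever over with a fingertip so that the pawl lifts out of the toothed wheel and stays up, push a bar of the winch to turn the wheel back exactly one notch, then tip the pawl down again so that its nose sits at the bottom of the next notch. Push gently, grasp nothing, and leave the things lying round the winch alone.

Things in the scene. Friction and masses are not known exactly. Their poses are not given: they have to be found in the camera images.
- winch: Grey bench winch fixed to the table: base plate 130 x 250 mm, two bearing plates (160 mm high, at x = -29 and +43 mm). Origin on the table under the shaft's middle; x along the level shaft (yaw 0: away from the robot), y across it, z up. Along x it carries the ratchet wheel (x = -50 mm, on the robot's side), a bare drum, and a hub with four push bars (x = +75 mm).
- wheel (a joint): Angle of wheel, drum and bars (rad): 0 at the start to within backlash, growing as it turns BACK (its top moves to the winch's +y). One notch is 0.785. Stiff (0.25 N m, 3 N at a bar's end); stays where left. Pawl down: blocked from going back by a steep tooth face; in a notch it has play of about -0.05 to +0.09; left shorter, the nose rests on a ramp and the wheel can be pushed back until it stops.
- wheel_face (a point): Centre of the ratchet wheel's front face (the shaft's axis, 125 mm above the table, winch x = -57 mm). Steel, 8 teeth, 14 mm thick, radius 64 mm at the tips and 48 mm at the roots; each tooth has one steep face and one ramp.
- bar_end (a point): Centre of the 20 mm black ball on the push bar that stands up at the start, leaning 22.5 degrees to the winch's -y; 92 mm from the shaft's axis, at winch x = +75 mm. The bar is round, 12 mm thick, and turns with the wheel; three more alike stand at 90 degree steps. One notch back makes it lean 22.5 degrees to +y. Its hub has a radius of 22 mm.
- pawl (a joint): Angle of the pawl (rad): 0 with its nose at the bottom of a notch, growing as it lifts; stop at 0.95. The nose clears the teeth from 0.2. Held by gravity alone: released below about 0.4 it falls back down, beyond about 0.6 it tips over onto its stop and stays up. Under 1 N at the lever's end moves it.
- pawl_pivot (a point): Pivot of the pawl: on a post (20 mm behind the pawl along the winch's x, 202 mm high) at winch x = -50, y = +80 mm, 188 mm above the table. The pawl lies in the ratchet wheel's plane; its axis is parallel to the shaft. Its arm, 10 mm thick, runs from here level over the wheel to -y when down; a short counterweight tail points to +y.
- pawl_lever (a point): Middle of the round cross-bar (16 mm thick, 28 mm long, along the winch's x) at the end of the pawl's thumb lever (10 mm thick), 60 mm from the pivot. Pawl down: the lever leans 25 degrees from upright to the winch's -y, this point 242 mm above the table; pushing it to +y lifts the pawl. Pawl up on its stop: it leans 30 degrees to +y, and pushing it to -y tips the pawl down.
- pawl_nose (a point): Middle of the lower edge of the pawl's nose (6 mm wide there, 12 mm along the shaft), 80 mm from the pivot towards -y and 14 mm below it when the pawl is down.
- thread_tape: Small reel of thread tape, 54 mm across, 16 mm high, loose on the table beside the winch; origin under its centre. To be left alone.
- tape_measure: Tape measure, 36 x 80 x 62 mm, loose on the table beside the winch; origin under its centre. To be left alone.
- threadlock_bottle: Small upright bottle, 24 x 36 mm, 92 mm high, loose on the table beside the winch; origin under its centre. To be left alone.

How it is judged:
On the way, in this order (a step that is already met when the one before it is completed fails the run):
1. the pawl is lifted clear of the teeth and stands up on its stop while the wheel is still in its first notch (value of joint pawl above 0.7 rad and value of joint wheel below 0.2 rad), for 0.1 s.
2. the wheel is turned back by most of a notch (value of joint wheel above 0.45 rad), for 0.1 s.
At the end, for the whole second after the job is handed in: The wheel stands one notch back from its first notch (0.785 rad, between 0.6 and 0.9), the pawl's nose is at the bottom of that notch (pawl angle under 0.05 rad), and both are at rest (value of joint wheel between 0.6 and 0.9 rad and value of joint pawl below 0.05 rad and velocity of joint wheel between -0.05 and 0.05 rad/s and velocity of joint pawl between -0.1 and 0.1 rad/s); the robot touches nothing.
It fails at once if the wheel is let back well past one notch (over 1.15 rad) (value of joint wheel above 1.15 rad).
It fails at once if the wheel is wound forward by half a notch (value of joint wheel below -0.4 rad).
It fails at once if the pawl is squeezed or forced (over 20 N) (contact force between the fingers and pawl above 20 N).
It fails at once if the wheel or its bars are squeezed or forced (over 25 N) (contact force between the fingers and wheel above 25 N).
It fails at once if the thread tape, tape measure or bottle is moved, lifted or tipped (distance of any of thread_tape, tape_measure, threadlock_bottle from where it was at the start of the episode above 0.02 m or angle between threadlock_bottle's own z axis and vertical above 0.5 rad).
It also fails if it takes over 54 s, if anything falls off the work surface, if the arm or the gripper's body presses on something with over 40 N, if the wrist force passes 120 N, or if a joint passes its speed limit or range.

## Working session

There is one attempt and no reset: what is moved stays moved. The work goes in short steps, Python scripts to look and compute and a tool call to move; the robot and the scene stay as the last step left them, time stands still between calls to the robot, and variables do not carry over. Pictures are saved under pics/ and viewed, on a budget of 10 in all, crops included, one or two more only if the job needs it, and the job is handed in when it is done.

Besides the shell and the picture viewer there is one more tool, called after "Emit:" as name(argument=value, ...) on one line, values as JSON. drive_tool: Moves the arm, as the interface text tells. Its arguments: {"type":"object","properties":{"commands":{"type":"array","items":{"type":"object","properties":{"wx":{"type":"number"},"wy":{"type":"number"},"wz":{"type":"number"},"dx":{"type":"number"},"dy":{"type":"number"},"dz":{"type":"number"},"claw":{"type":"number"}}}},"grip_force":{"type":"number"}},"required":["commands"]}

```bash
mkdir -p pics; ls; python3 - <<'E'
from plant import r, snapshot
import cv2,numpy as np
s=r.get_state(); print({k:np.round(v,3) for k,v in s.items()})
for n in("side","top"):
    d=snapshot(n); cv2.imwrite(f"pics/{n}0.png",d["color"][:,:,::-1]); print(n,d["fx"],d["fy"],d["cx"],d["cy"],np.round(d["world_to_cam"],3).tolist(),[k for k in d])
E
```

```text
pics
{'clock': np.float64(0.0), 'q': array([-1.117,  0.69 , -0.195,  1.566,  0.157,  0.902, -0.215]), 'qd': array([0.002, 0.001, 0.   , 0.001, 0.   , 0.001, 0.002]), 'joint_torque': array([ 0.0000e+00, -5.2757e+01, -1.2670e+00, -1.5343e+01, -5.3000e-02,
        7.0000e-03,  0.0000e+00]), 'tool_pos': array([0.255, 0.57 , 0.249]), 'eef_rot': array([ 0.208,  0.978, -0.001, -0.   ]), 'contact_force': array([ 0.432, -0.668,  1.451]), 'moment': array([ 0.012, -0.013,  0.042]), 'opening': np.float64(0.998)}
side 515.9673372450477 515.9673372450477 282.5646238050826 207.8981865904585 [[0.941, -0.337, 0.016, -0.57], [0.131, 0.409, 0.903, -0.221], [-0.311, -0.848, 0.429, -1.193], [0.0, 0.0, 0.0, 1.0]] ['color', 'fx', 'fy', 'cx', 'cy', 'world_to_cam']
top 514.1439277789292 514.1439277789292 287.61545626025253 207.63181235325374 [[0.016, -1.0, 0.018, -0.063], [0.994, 0.018, 0.111, -0.597], [-0.111, 0.016, 0.994, -1.27], [0.0, 0.0, 0.0, 1.0]] ['color', 'fx', 'fy', 'cx', 'cy', 'world_to_cam']
```

View pics/side0.png

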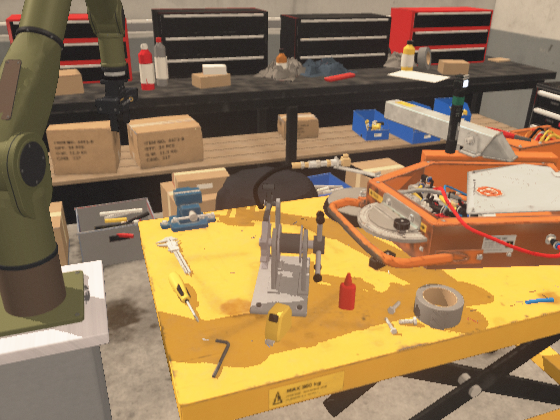

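View pics/top0.png

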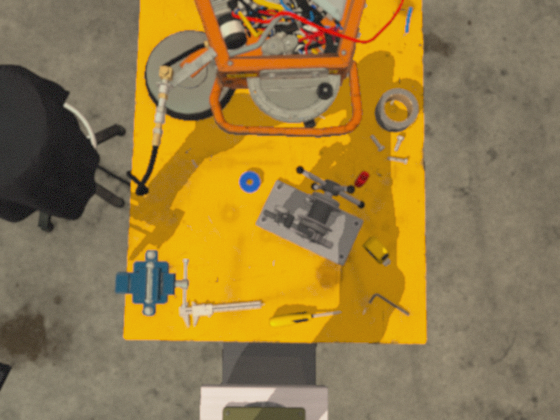

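The top view shows the winch base at about (258–363, 180–263), yawed roughly -27°. The bars are at the upper right, the blue reel is at (250,181), the red bottle at (361,180) and the tape measure at (376,249). I'll take enlarged crops of both views next.

```bash
cat > h.py <<'E'
import numpy as np,cv2
from plant import r,snapshot
def proj(d,P):
    P=np.atleast_2d(P); W=d["world_to_cam"]; c=P@W[:3,:3].T+W[:3,3]
    return np.c_[d["cx"]+d["fx"]*c[:,0]/-c[:,2], d["cy"]+d["fy"]*-c[:,1]/-c[:,2]]
def ray(d,u,v):
    W=d["world_to_cam"];R=W[:3,:3]
    return -R.T@W[:3,3], R.T@np.array([(u-d["cx"])/d["fx"],-(v-d["cy"])/d["fy"],-1])
def onz(d,u,v,z):
    o,k=ray(d,u,v); return o+k*(z-o[2])/k[2]
def tri(rays):
    A=0;b=0
    for o,k in rays:
        k=k/np.linalg.norm(k);M=np.eye(3)-np.outer(k,k);A=A+M;b=b+M@o
    return np.linalg.solve(A,b)
def crop(d,x0,y0,w,h,s): return cv2.resize(d["color"][y0:y0+h,x0:x0+w,::-1],None,fx=s,fy=s,interpolation=cv2.INTER_CUBIC)
E
python3 - <<'E'
from h import *
a=snapshot("top");b=snapshot("side")
A=crop(a,240,150,160,130,5);cv2.imwrite("pics/topc.png",A)
cv2.imwrite("pics/sidec.png",crop(b,230,170,150,150,4))
hsv=cv2.cvtColor(a["color"],cv2.COLOR_RGB2HSV)
m=np.zeros(hsv.shape[:2],np.uint8);m[150:280,240:400]=((hsv[150:280,240:400,1]<90)&(hsv[150:280,240:400,2]>60))*255
c=max(cv2.findContours(m,0,2)[0],key=cv2.contourArea);print(cv2.contourArea(c),cv2.minAreaRect(c),cv2.approxPolyDP(c,4,True)[:,0].tolist())
E
```

```text
5145.5 ((314.5475158691406, 211.88421630859375), (96.3980712890625, 72.86094665527344), 25.49755096435547) [[277, 181], [256, 223], [342, 264], [362, 221], [339, 210], [330, 197], [335, 191], [360, 202], [343, 192], [347, 187], [305, 171], [321, 184], [313, 188], [326, 189], [323, 195], [307, 195]]
```

View pics/topc.png

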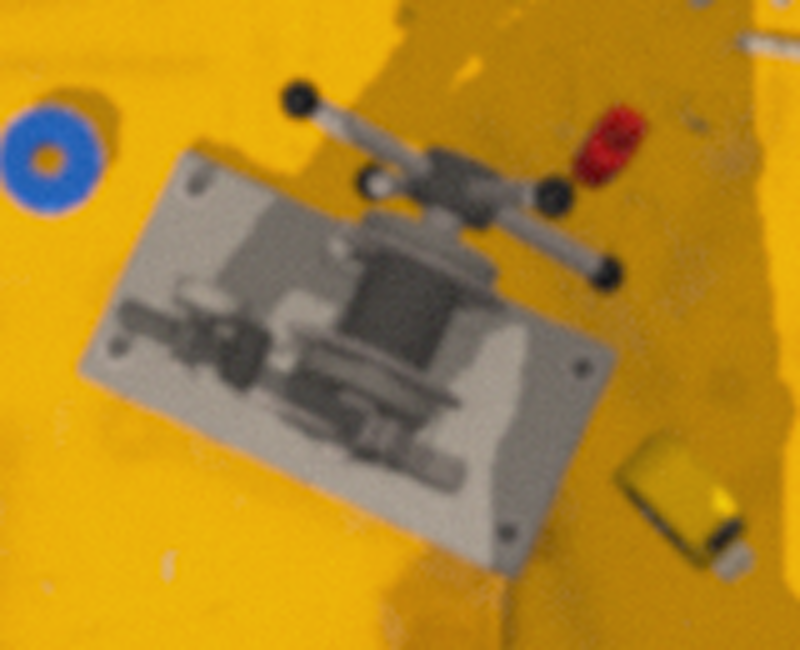

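View pics/sidec.png

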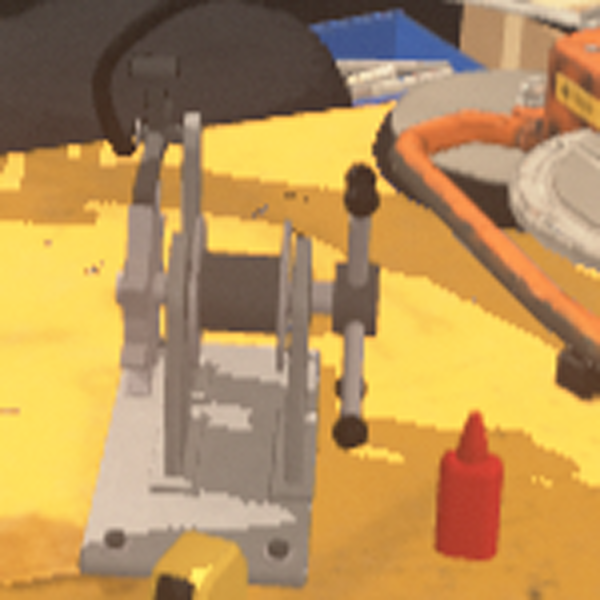

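The crops show the four plate corners at (277,180), (256,224), (343,265) and (363,220), and bar balls at about (300,170), (351,189), (361,204) and (315,187). In the side view, the dark lever cross-bar is at about (269,186). Next I'll fit the winch pose to these features.

```bash
cat >> h.py <<'E'
def Tw(p): # p=x,y,yaw
    c,s=np.cos(p[2]),np.sin(p[2]); R=np.array([[c,-s,0],[s,c,0],[0,0,1]])
    return lambda L:np.atleast_2d(L)@R.T+[p[0],p[1],0]
def ball(a,x=.075,l=.092): return [x,l*np.sin(a),.125+l*np.cos(a)]
E
python3 - <<'E'
from h import *
from scipy.optimize import least_squares
a=snapshot("top");b=snapshot("side")
q=np.pi/8
T=lambda u,v:[u/5+240-.4,v/5+150-.4]
S=lambda u,v:[u/4+230-.4,v/4+170-.4]
L=[ball(-q),ball(-5*q),ball(3*q),ball(-q),ball(-5*q)]
top_obs=np.array([T(555,196),T(605,272),T(300,99)]);side_obs=np.array([S(361,192),S(349,431)])
cor=np.array([[.065,.125],[-.065,.125],[-.065,-.125],[.065,-.125]])
co=np.array([T(187,152),T(82,370),T(515,577),T(617,352)])
def res(p,full=False):
    t=Tw(p);C=np.c_[cor+[p[3],0],np.full(4,.01)]
    return np.r_[(proj(a,t(L[:3]))-top_obs).ravel(),(proj(b,t(L[3:]))-side_obs).ravel(),(proj(a,t(C))-co).ravel()]
f=least_squares(res,[.6,-.1,-.47,0],loss='soft_l1');p=f.x;print(p,np.round(res(p).reshape(-1,2),1).tolist())
np.save("p.npy",p)
t=Tw(p)
ang=np.radians(25)
pts={"pivot":[-.05,.08,.188],"lever":[-.05,.08-.06*np.sin(ang),.242],"nose":[-.05,0,.174],"ball":ball(-q),"leverup":[-.05,.11,.24]}
for k,v in pts.items():
    P=t(v)[0];print(k,np.round(P,4),"top",np.round((proj(a,P)[0]-[240,150])*5),"side",np.round((proj(b,P)[0]-[230,170])*4))
s=r.get_state();print(np.round(s["tool_pos"],4),s["eef_rot"],s["clock"])
for n,u,v in(("reel",50,158),("meas",685,495)):print(n,onz(a,*T(u,v),.03))
print("bottle",onz(a,*T(610,145),.09))
E
```

```text
[ 0.57158425 -0.11784109 -0.43761573 -0.0099126 ] [[-2.8, -1.1], [-1.0, 0.0], [-1.6, -1.2], [-0.1, 1.0], [-0.2, -0.6], [1.6, -0.9], [0.3, 0.4], [1.4, 1.9], [2.5, 1.3]]
pivot [ 0.5602 -0.0242  0.188 ] top [180. 332.] side [159. 131.]
lever [ 0.5495 -0.0472  0.242 ] top [233. 346.] side [154.  66.]
nose [ 0.5263 -0.0967  0.174 ] top [340. 413.] side [143. 211.]
ball [ 0.6246 -0.1815  0.21  ] top [539. 189.] side [359. 194.]
leverup [0.5729 0.003  0.24  ] top [116. 290.] side [165.  34.]
[0.2546 0.5705 0.2494] [ 2.08334402e-01  9.78057604e-01 -3.11210072e-04 -5.64102382e-05] 0.3
reel [0.66431102 0.04585979 0.03      ]
meas [ 0.49802675 -0.2791165   0.03      ]
bottle [ 0.66624593 -0.23134392  0.09      ]
```

The fit is good to within a few mm, and the predicted lever position matches both pictures. I'll shut the claw, rise, and turn the tool so that tool x = winch +y and tool y = winch +x.

Emit:
drive_tool(commands=[{"wz":0.1325,"dz":-0.007,"claw":0},{"wz":0.1325,"dz":-0.007,"claw":0},{"wz":0.1325,"dz":-0.007,"claw":0},{"wz":0.1325,"dz":-0.007,"claw":0},{"wz":0.1325,"dz":-0.007,"claw":0},{"wz":0.1325,"dz":-0.007,"claw":0},{"wz":0.1325,"dz":-0.007,"claw":0},{"wz":0.1325,"dz":-0.007,"claw":0},{"wz":0.1325,"dz":-0.007,"claw":0},{"wz":0.1325,"dz":-0.007,"claw":0},{"wz":0.1325,"dz":-0.007,"claw":0},{"wz":0.1325,"dz":-0.007,"claw":0}], grip_force=5)

```text
validation failed for argument at $.co...
```

```bash
cat >> h.py <<'E'
from scipy.spatial.transform import Rotation as Ro
def rep(goal=None):
    p=np.load("p.npy");s=r.get_state();R=Ro.from_quat(s["eef_rot"]);X=R.as_matrix()
    c,sn=np.cos(p[2]),np.sin(p[2]);M=np.array([[c,sn,0],[-sn,c,0],[0,0,1]])
    loc=M@(np.array(s["tool_pos"])-[p[0],p[1],0])
    print("t",round(s["clock"],2),"local TCP",np.round(loc,4),"force local",np.round(M@s["contact_force"],2),"open",round(float(s["opening"]),2))
    print("toolx in winch",np.round(M@X[:,0],3),"z",np.round(M@X[:,2],3),"q",np.round(s["q"],2))
    if goal is not None: print("tool shift to goal",np.round(X.T@M.T@(np.array(goal)-loc),4))
E
python3 -c "
from h import *
rep([-.05,.015,.32])"
```

```text
t 0.3 local TCP [-0.5788  0.4892  0.2494] force local [ 0.42 -0.45  0.23] open 1.0
toolx in winch [-1.    -0.018 -0.   ] z [ 0.    -0.001 -1.   ] q [-1.12  0.69 -0.19  1.57  0.16  0.9  -0.22]
tool shift to goal [-0.5202 -0.4836 -0.0702]
```

Emit:
drive_tool(commands=[{"dx":0.0,"dy":0.0,"dz":-0.007,"wx":0.0,"wy":0.0,"wz":0.1325,"claw":0.0}], grip_force=5)

```text
clock: 0.4
tool_pos: [0.2546, 0.5699, 0.2558]
eef_rot: [0.274, 0.962, -0.001, -0.0]
contact_force: [-0.1, -0.4, 0.3]
opening: 0.933
```

Emit:
drive_tool(commands=[{"dx":0.0,"dy":0.0,"dz":-0.007,"wx":0.0,"wy":0.0,"wz":0.1325,"claw":0.0},{"dx":0.0,"dy":0.0,"dz":-0.007,"wx":0.0,"wy":0.0,"wz":0.1325,"claw":0.0},{"dx":0.0,"dy":0.0,"dz":-0.007,"wx":0.0,"wy":0.0,"wz":0.1325,"claw":0.0},{"dx":0.0,"dy":0.0,"dz":-0.007,"wx":0.0,"wy":0.0,"wz":0.1325,"claw":0.0},{"dx":0.0,"dy":0.0,"dz":-0.007,"wx":0.0,"wy":0.0,"wz":0.1325,"claw":0.0},{"dx":0.0,"dy":0.0,"dz":-0.007,"wx":0.0,"wy":0.0,"wz":0.1325,"claw":0.0},{"dx":0.0,"dy":0.0,"dz":-0.007,"wx":0.0,"wy":0.0,"wz":0.1325,"claw":0.0},{"dx":0.0,"dy":0.0,"dz":-0.007,"wx":0.0,"wy":0.0,"wz":0.1325,"claw":0.0},{"dx":0.0,"dy":0.0,"dz":-0.007,"wx":0.0,"wy":0.0,"wz":0.1325,"claw":0.0},{"dx":0.0,"dy":0.0,"dz":-0.007,"wx":0.0,"wy":0.0,"wz":0.1325,"claw":0.0},{"dx":0.0,"dy":0.0,"dz":-0.007,"wx":0.0,"wy":0.0,"wz":0.1325,"claw":0.0}], grip_force=5)

```text
clock: 1.5
tool_pos: [0.2545, 0.5707, 0.3339]
eef_rot: [0.845, 0.534, -0.0, -0.0]
contact_force: [-0.4, -0.2, 0.2]
opening: 0.002
```

```bash
python3 -c "
from h import *
rep([-.05,.015,.32])"
```

```text
t 1.5 local TCP [-0.579   0.4893  0.3339] force local [-0.26 -0.35  0.2 ] open 0.0
toolx in winch [ 0.007  1.    -0.   ] z [-0. -0. -1.] q [-1.37  0.62  0.28  1.47 -0.18  1.08 -1.51]
tool shift to goal [-0.4708  0.5321  0.0139]
```

Emit:
drive_tool(commands=[{"dx":-0.02,"dy":0.023,"dz":0.0,"wx":0.0,"wy":0.0,"wz":0.0,"claw":0.0},{"dx":-0.02,"dy":0.023,"dz":0.0,"wx":0.0,"wy":0.0,"wz":0.0,"claw":0.0},{"dx":-0.02,"dy":0.023,"dz":0.0,"wx":0.0,"wy":0.0,"wz":0.0,"claw":0.0},{"dx":-0.02,"dy":0.023,"dz":0.0,"wx":0.0,"wy":0.0,"wz":0.0,"claw":0.0},{"dx":-0.02,"dy":0.023,"dz":0.0,"wx":0.0,"wy":0.0,"wz":0.0,"claw":0.0},{"dx":-0.02,"dy":0.023,"dz":0.0,"wx":0.0,"wy":0.0,"wz":0.0,"claw":0.0},{"dx":-0.02,"dy":0.023,"dz":0.0,"wx":0.0,"wy":0.0,"wz":0.0,"claw":0.0},{"dx":-0.02,"dy":0.023,"dz":0.0,"wx":0.0,"wy":0.0,"wz":0.0,"claw":0.0},{"dx":-0.02,"dy":0.023,"dz":0.0,"wx":0.0,"wy":0.0,"wz":0.0,"claw":0.0},{"dx":-0.02,"dy":0.023,"dz":0.0,"wx":0.0,"wy":0.0,"wz":0.0,"claw":0.0},{"dx":-0.02,"dy":0.023,"dz":0.0,"wx":0.0,"wy":0.0,"wz":0.0,"claw":0.0},{"dx":-0.02,"dy":0.023,"dz":0.0,"wx":0.0,"wy":0.0,"wz":0.0,"claw":0.0}])

```text
clock: 2.7
tool_pos: [0.4028, 0.2351, 0.3339]
eef_rot: [0.844, 0.536, 0.0, -0.0]
contact_force: [0.3, 0.2, -1.4]
opening: -0.0
```

Emit:
drive_tool(commands=[{"dx":-0.02,"dy":0.023,"dz":0.0,"wx":0.0,"wy":0.0,"wz":0.0,"claw":0.0},{"dx":-0.02,"dy":0.023,"dz":0.0,"wx":0.0,"wy":0.0,"wz":0.0,"claw":0.0},{"dx":-0.02,"dy":0.023,"dz":0.0,"wx":0.0,"wy":0.0,"wz":0.0,"claw":0.0},{"dx":-0.02,"dy":0.023,"dz":0.0,"wx":0.0,"wy":0.0,"wz":0.0,"claw":0.0},{"dx":-0.02,"dy":0.023,"dz":0.0,"wx":0.0,"wy":0.0,"wz":0.0,"claw":0.0},{"dx":-0.02,"dy":0.023,"dz":0.0,"wx":0.0,"wy":0.0,"wz":0.0,"claw":0.0},{"dx":-0.02,"dy":0.023,"dz":0.0,"wx":0.0,"wy":0.0,"wz":0.0,"claw":0.0},{"dx":-0.02,"dy":0.023,"dz":0.0,"wx":0.0,"wy":0.0,"wz":0.0,"claw":0.0},{"dx":-0.02,"dy":0.023,"dz":0.0,"wx":0.0,"wy":0.0,"wz":0.0,"claw":0.0},{"dx":-0.02,"dy":0.023,"dz":0.0,"wx":0.0,"wy":0.0,"wz":0.0,"claw":0.0},{"dx":-0.02,"dy":0.023,"dz":0.0,"wx":0.0,"wy":0.0,"wz":0.0,"claw":0.0},{"dx":-0.02,"dy":0.003,"dz":0.0,"wx":0.0,"wy":0.0,"wz":0.0,"claw":0.0}])

```text
clock: 3.9
tool_pos: [0.5339, -0.092, 0.3336]
eef_rot: [0.844, 0.536, 0.0, 0.001]
contact_force: [-0.7, -0.7, 0.3]
opening: 0.008
```

```bash
python3 -c "
from h import *
rep([-.05,.015,.243])
d=snapshot('wrist');cv2.imwrite('pics/w1.png',d['color'][:,:,::-1]);b=snapshot('side')
print(d['fx'],d['cx'],d['cy'],np.round(d['T_tool_cam'],3).tolist())"
```

```text
t 3.9 local TCP [-0.0451  0.0075  0.3336] force local [-0.33 -0.93  0.3 ] open 0.01
toolx in winch [ 0.002  1.    -0.   ] z [ 0.002 -0.    -1.   ] q [-0.11  0.49  0.31  1.72 -0.18  0.95 -0.17]
tool shift to goal [ 0.0075 -0.0052  0.0906]
368.6202285457491 278.54354389414283 212.33629608643056 [[-0.001, 0.96, 0.278, 0.072], [1.0, 0.001, -0.001, -0.001], [-0.002, 0.278, -0.96, -0.135], [0.0, 0.0, 0.0, 1.0]]
```

View pics/w1.png

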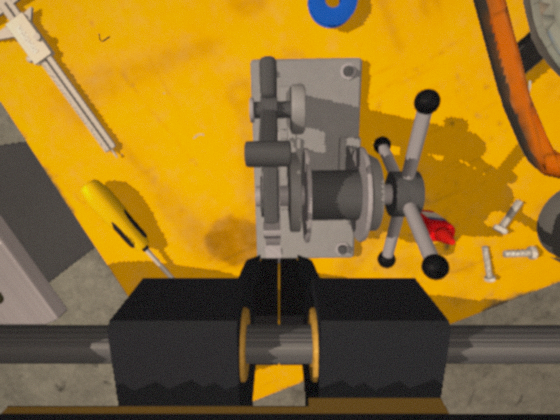

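The wrist view is well aligned with winch +y up. The cross-bar is at about (267,153), the upright ball at (435,266) and the +y ball at (427,101). I'll check the fit against it.

```bash
cat >> h.py <<'E'
def wcam(d,s):
    T=np.eye(4);T[:3,:3]=Ro.from_quat(s["eef_rot"]).as_matrix();T[:3,3]=s["tool_pos"]
    d=dict(d);d["world_to_cam"]=np.linalg.inv(T@d["T_tool_cam"]);return d
E
python3 - <<'E'
from h import *
s=r.get_state();d=wcam(snapshot("wrist"),s);b=snapshot("side");a=snapshot("top");p=np.load("p.npy");t=Tw(p);q=np.pi/8
print(proj(d,t([[-.05,.0546,.242],ball(-q),ball(3*q),[-.05,.08,.188]])))
inv=lambda P:np.linalg.solve(np.column_stack([t([1,0,0])[0]-t([0,0,0])[0],t([0,1,0])[0]-t([0,0,0])[0],[0,0,1]]),P-t([0,0,0])[0])
S=lambda u,v:(u/4+230-.4,v/4+170-.4);Tt=lambda u,v:(u/5+240-.4,v/5+150-.4)
print("lever",inv(tri([ray(d,267,153),ray(b,*S(155,66))])),inv(onz(d,267,153,.242)))
print("ball",inv(tri([ray(d,435,266),ray(b,*S(361,192))])),inv(tri([ray(a,*Tt(555,196)),ray(b,*S(361,192))])),inv(onz(d,435,266,.21)))
print("ball+y",inv(onz(d,427,101,.160)),inv(onz(d,435,266,.21)))
E
```

```text
[[272.82657531 144.00210419]
 [439.63307745 258.16406166]
 [430.59357959  93.62164237]
 [273.36943332 101.12891857]]
lever [-0.05177406  0.04979706  0.24535758] [-0.05362649  0.04919522  0.242     ]
ball [ 0.07292559 -0.03987752  0.21375667] [ 0.07474913 -0.0413726   0.21540775] [ 0.07220079 -0.04164706  0.21      ]
ball+y [0.0728066  0.07938837 0.16      ] [ 0.07220079 -0.04164706  0.21      ]
```

Three views agree that the winch sits about 5.5 mm further along -y and 2.5 mm along -x. I'll update the pose and descend.

```bash
python3 -c "
from h import *
p=np.load('p.npy');p[:2]=Tw(p)([-.0025,-.0055,0])[0][:2];np.save('p.npy',p);rep([-.05,.012,.242])"
```

```text
t 4.15 local TCP [-0.0456  0.0157  0.3336] force local [ 0.48  0.02 -0.05] open 0.01
toolx in winch [-0.     1.     0.001] z [-0.001  0.001 -1.   ] q [-0.11  0.49  0.31  1.73 -0.18  0.95 -0.17]
tool shift to goal [-0.0038 -0.0043  0.0916]
```

Emit:
drive_tool(commands=[{"dx":0.0,"dy":-0.007,"dz":0.02,"wx":0.0,"wy":0.0,"wz":0.0,"claw":0.0},{"dx":0.0,"dy":0.0,"dz":0.02,"wx":0.0,"wy":0.0,"wz":0.0,"claw":0.0},{"dx":0.0,"dy":0.0,"dz":0.02,"wx":0.0,"wy":0.0,"wz":0.0,"claw":0.0},{"dx":0.0,"dy":0.0,"dz":0.02,"wx":0.0,"wy":0.0,"wz":0.0,"claw":0.0},{"dx":0.0,"dy":0.0,"dz":0.012,"wx":0.0,"wy":0.0,"wz":0.0,"claw":0.0},{"dx":0.01,"dy":0.0,"dz":0.0,"wx":0.0,"wy":0.0,"wz":0.0,"claw":0.0},{"dx":0.008,"dy":0.0,"dz":0.0,"wx":0.0,"wy":0.0,"wz":0.0,"claw":0.0}])

```text
clock: 4.85
tool_pos: [0.5344, -0.0682, 0.242]
eef_rot: [0.844, 0.537, 0.001, -0.0]
contact_force: [0.7, 0.6, -0.1]
opening: 0.005
```

```bash
python3 -c "
from h import *
rep([-.05,.04,.242])"
```

```text
t 4.85 local TCP [-0.0522  0.0347  0.242 ] force local [ 0.42  0.84 -0.13] open 0.01
toolx in winch [-0.001  1.     0.001] z [-0.     0.001 -1.   ] q [-0.12  0.6   0.26  1.85 -0.23  0.72 -0.16]
tool shift to goal [0.0053 0.0022 0.    ]
```

Emit:
drive_tool(commands=[{"dx":0.004,"dy":0.0,"dz":0.0,"wx":0.0,"wy":0.0,"wz":0.0,"claw":0.0},{"dx":0.004,"dy":0.0,"dz":0.0,"wx":0.0,"wy":0.0,"wz":0.0,"claw":0.0},{"dx":0.004,"dy":0.0,"dz":0.0,"wx":0.0,"wy":0.0,"wz":0.0,"claw":0.0},{"dx":0.004,"dy":0.0,"dz":0.0,"wx":0.0,"wy":0.0,"wz":0.0,"claw":0.0}])

```text
clock: 5.25
tool_pos: [0.5407, -0.0559, 0.2421]
eef_rot: [0.844, 0.536, 0.0, 0.0]
contact_force: [-0.5, -0.5, 0.7]
opening: 0.005
```

Emit:
drive_tool(commands=[{"dx":0.004,"dy":0.0,"dz":0.0,"wx":0.0,"wy":0.0,"wz":0.0,"claw":0.0},{"dx":0.004,"dy":0.0,"dz":0.0,"wx":0.0,"wy":0.0,"wz":0.0,"claw":0.0},{"dx":0.004,"dy":0.0,"dz":0.0,"wx":0.0,"wy":0.0,"wz":0.0,"claw":0.0},{"dx":0.004,"dy":0.0,"dz":0.0,"wx":0.0,"wy":0.0,"wz":0.0,"claw":0.0},{"dx":0.004,"dy":0.0,"dz":0.0,"wx":0.0,"wy":0.0,"wz":0.0,"claw":0.0}])

```text
clock: 5.75
tool_pos: [0.549, -0.0376, 0.2416]
eef_rot: [0.844, 0.536, 0.0, -0.0]
contact_force: [-0.6, -0.1, 0.2]
opening: 0.0
```

Emit:
drive_tool(commands=[{"dx":0.004,"dy":0.0,"dz":0.0,"wx":0.0,"wy":0.0,"wz":0.0,"claw":0.0},{"dx":0.004,"dy":0.0,"dz":0.0,"wx":0.0,"wy":0.0,"wz":0.0,"claw":0.0},{"dx":0.003,"dy":0.0,"dz":0.0,"wx":0.0,"wy":0.0,"wz":0.0,"claw":0.0},{"dx":0.0,"dy":0.0,"dz":0.0,"wx":0.0,"wy":0.0,"wz":0.0,"claw":0.0},{"dx":0.0,"dy":0.0,"dz":0.0,"wx":0.0,"wy":0.0,"wz":0.0,"claw":0.0}])

```text
clock: 6.25
tool_pos: [0.5535, -0.0281, 0.2417]
eef_rot: [0.844, 0.536, -0.0, -0.0]
contact_force: [0.2, 0.4, -0.8]
opening: 0.007
```

```bash
python3 -c "
from h import *
rep([-.05,.084,.242])
b=snapshot('side');d=snapshot('wrist');cv2.imwrite('pics/c2.png',np.hstack([cv2.resize(crop(b,230,130,150,150,3),(450,420)),cv2.resize(crop(d,130,0,350,420,1),(350,420))]))"
```

```text
t 6.25 local TCP [-0.0519  0.0792  0.2417] force local [ 0.    0.41 -0.84] open 0.01
toolx in winch [ 0.001  1.    -0.   ] z [-0. -0. -1.] q [-0.2   0.62  0.27  1.81 -0.23  0.75 -0.24]
tool shift to goal [ 0.0048  0.0019 -0.0003]
```

View pics/c2.png

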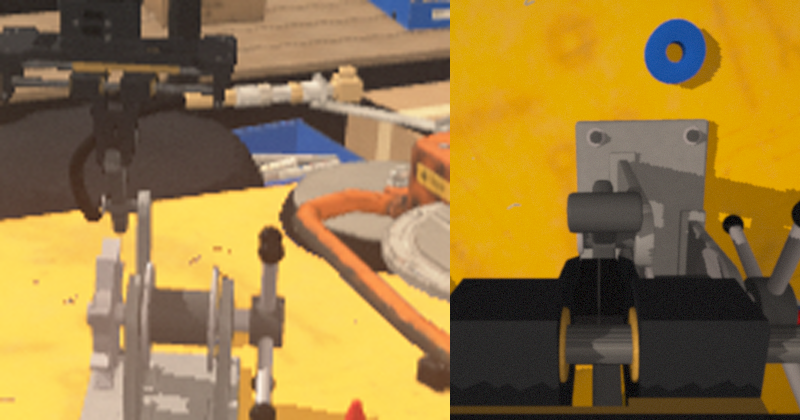

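The pawl is tipped over. The cross-bar, at about (284,212) in the wrist view, stands clear ahead of the fingers. I'll withdraw straight up and verify.

Emit:
drive_tool(commands=[{"dx":0.0,"dy":0.0,"dz":-0.02,"wx":0.0,"wy":0.0,"wz":0.0,"claw":0.0},{"dx":0.0,"dy":0.0,"dz":-0.02,"wx":0.0,"wy":0.0,"wz":0.0,"claw":0.0},{"dx":0.0,"dy":0.0,"dz":-0.02,"wx":0.0,"wy":0.0,"wz":0.0,"claw":0.0},{"dx":0.0,"dy":0.0,"dz":-0.02,"wx":0.0,"wy":0.0,"wz":0.0,"claw":0.0},{"dx":-0.02,"dy":0.02,"dz":0.0,"wx":0.0,"wy":0.0,"wz":0.0,"claw":0.0},{"dx":-0.02,"dy":0.02,"dz":0.0,"wx":0.0,"wy":0.0,"wz":0.0,"claw":0.0},{"dx":-0.02,"dy":0.02,"dz":0.0,"wx":0.0,"wy":0.0,"wz":0.0,"claw":0.0},{"dx":-0.02,"dy":0.02,"dz":0.0,"wx":0.0,"wy":0.0,"wz":0.0,"claw":0.0},{"dx":-0.02,"dy":0.02,"dz":0.0,"wx":0.0,"wy":0.0,"wz":0.0,"claw":0.0},{"dx":-0.025,"dy":0.02,"dz":0.0,"wx":0.0,"wy":0.0,"wz":0.0,"claw":0.0},{"dx":-0.025,"dy":0.02,"dz":0.0,"wx":0.0,"wy":0.0,"wz":0.0,"claw":0.0}])

```text
clock: 7.45
tool_pos: [0.6166, -0.2245, 0.3216]
eef_rot: [0.844, 0.536, -0.0, -0.0]
contact_force: [0.6, 0.9, 0.4]
opening: 0.006
```

```bash
python3 -c "
from h import *
rep([.087,-.07,.213])
s=r.get_state();d=wcam(snapshot('wrist'),s);b=snapshot('side');cv2.imwrite('pics/c3.png',np.hstack([cv2.resize(crop(b,230,130,150,150,3),(400,400)),cv2.resize(crop(d,30,0,400,400,1),(400,400))]))
t=Tw(np.load('p.npy'));print(proj(d,t([[-.05,.11,.24],ball(-np.pi/8),ball(0)]))-[30,0])"
```

```text
t 7.45 local TCP [ 0.0885 -0.0721  0.3216] force local [0.14 1.04 0.39] open 0.01
toolx in winch [0.001 1.    0.   ] z [-0.  0. -1.] q [ 0.13  0.68  0.3   1.38 -0.21  1.11  0.02]
tool shift to goal [ 0.0021 -0.0014  0.1086]
[[ -39.81919856 -132.20649122]
 [ 228.62269471  160.37213066]
 [ 227.08852132  105.5438923 ]]
```

View pics/c3.png

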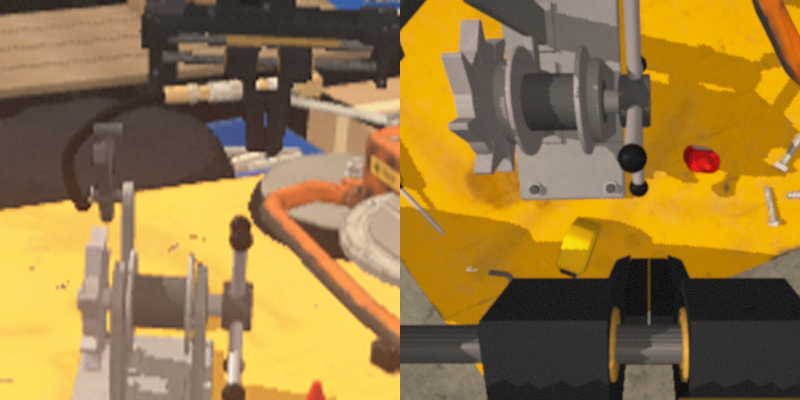

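The pawl stands up on its stop, and the ball is within 4 px of its prediction, so the wheel is at about 0. I'll descend beside the bar.

Emit:
drive_tool(commands=[{"dx":0.0,"dy":0.0,"dz":0.022,"wx":0.0,"wy":0.0,"wz":0.0,"claw":0.0},{"dx":0.0,"dy":0.0,"dz":0.022,"wx":0.0,"wy":0.0,"wz":0.0,"claw":0.0},{"dx":0.0,"dy":0.0,"dz":0.022,"wx":0.0,"wy":0.0,"wz":0.0,"claw":0.0},{"dx":0.0,"dy":0.0,"dz":0.022,"wx":0.0,"wy":0.0,"wz":0.0,"claw":0.0},{"dx":0.0,"dy":0.0,"dz":0.02,"wx":0.0,"wy":0.0,"wz":0.0,"claw":0.0},{"dx":0.007,"dy":0.0,"dz":0.0,"wx":0.0,"wy":0.0,"wz":0.0,"claw":0.0},{"dx":0.005,"dy":0.0,"dz":0.0,"wx":0.0,"wy":0.0,"wz":0.0,"claw":0.0},{"dx":0.004,"dy":0.0,"dz":0.0,"wx":0.0,"wy":0.0,"wz":0.0,"claw":0.0},{"dx":0.004,"dy":0.0,"dz":0.0,"wx":0.0,"wy":0.0,"wz":0.0,"claw":0.0},{"dx":0.004,"dy":0.0,"dz":0.0,"wx":0.0,"wy":0.0,"wz":0.0,"claw":0.0}])

```text
clock: 8.55
tool_pos: [0.6265, -0.2043, 0.2156]
eef_rot: [0.845, 0.535, -0.001, 0.002]
contact_force: [-2.2, -4.6, 4.1]
opening: 0.002
```

```bash
python3 -c "
from h import *
rep([.087,.012,.213])"
```

```text
t 8.55 local TCP [ 0.0889 -0.0495  0.2156] force local [-0.07 -5.13  4.09] open 0.0
toolx in winch [ 0.003  1.    -0.003] z [ 0.003 -0.003 -1.   ] q [ 0.1   0.79  0.27  1.51 -0.24  0.88  0.01]
tool shift to goal [ 0.0615 -0.0021  0.0024]
```

Emit:
drive_tool(commands=[{"dx":0.005,"dy":0.0,"dz":0.0,"wx":0.0,"wy":0.0,"wz":0.0,"claw":0.0},{"dx":0.005,"dy":0.0,"dz":0.0,"wx":0.0,"wy":0.0,"wz":0.0,"claw":0.0},{"dx":0.005,"dy":0.0,"dz":0.0,"wx":0.0,"wy":0.0,"wz":0.0,"claw":0.0},{"dx":0.005,"dy":0.0,"dz":0.0,"wx":0.0,"wy":0.0,"wz":0.0,"claw":0.0}])

```text
clock: 8.95
tool_pos: [0.6357, -0.1834, 0.2142]
eef_rot: [0.844, 0.536, 0.0, 0.0]
contact_force: [-0.2, -3.3, 3.0]
opening: 0.004
```

Emit:
drive_tool(commands=[{"dx":0.005,"dy":0.0,"dz":0.0,"wx":0.0,"wy":0.0,"wz":0.0,"claw":0.0},{"dx":0.005,"dy":0.0,"dz":0.0,"wx":0.0,"wy":0.0,"wz":0.0,"claw":0.0},{"dx":0.005,"dy":0.0,"dz":0.0,"wx":0.0,"wy":0.0,"wz":0.0,"claw":0.0},{"dx":0.005,"dy":0.0,"dz":0.0,"wx":0.0,"wy":0.0,"wz":0.0,"claw":0.0}])

```text
clock: 9.35
tool_pos: [0.6438, -0.1646, 0.2135]
eef_rot: [0.844, 0.536, -0.0, -0.0]
contact_force: [-0.5, -2.8, 1.8]
opening: 0.005
```

```bash
python3 -c "
from h import *
rep([.087,.012,.213])"
```

```text
t 9.35 local TCP [ 0.0877 -0.0062  0.2135] force local [ 0.71 -2.77  1.8 ] open 0.0
toolx in winch [0.001 1.    0.   ] z [-0.001  0.    -1.   ] q [ 0.04  0.8   0.27  1.49 -0.25  0.89 -0.04]
tool shift to goal [ 0.0182 -0.0007  0.0005]
```

Emit:
drive_tool(commands=[{"dx":0.004,"dy":0.0,"dz":0.0,"wx":0.0,"wy":0.0,"wz":0.0,"claw":0.0},{"dx":0.004,"dy":0.0,"dz":0.0,"wx":0.0,"wy":0.0,"wz":0.0,"claw":0.0},{"dx":0.004,"dy":0.0,"dz":0.0,"wx":0.0,"wy":0.0,"wz":0.0,"claw":0.0},{"dx":0.004,"dy":0.0,"dz":0.0,"wx":0.0,"wy":0.0,"wz":0.0,"claw":0.0},{"dx":0.002,"dy":0.0,"dz":0.0,"wx":0.0,"wy":0.0,"wz":0.0,"claw":0.0},{"dx":0.0,"dy":0.0,"dz":0.0,"wx":0.0,"wy":0.0,"wz":0.0,"claw":0.0},{"dx":0.0,"dy":0.0,"dz":0.0,"wx":0.0,"wy":0.0,"wz":0.0,"claw":0.0}])

```text
clock: 10.05
tool_pos: [0.6514, -0.1485, 0.2136]
eef_rot: [0.844, 0.536, 0.0, -0.0]
contact_force: [-0.8, -0.9, -1.0]
opening: 0.002
```

```bash
python3 -c "
from h import *
rep([.087,.012,.213])"
```

```text
t 10.05 local TCP [0.0878 0.0115 0.2136] force local [-0.38 -1.15 -0.99] open 0.0
toolx in winch [0.001 1.    0.001] z [-0.001  0.001 -1.   ] q [ 0.02  0.8   0.28  1.47 -0.25  0.9  -0.07]
tool shift to goal [ 0.0005 -0.0008  0.0006]
```

Emit:
drive_tool(commands=[{"dx":-0.01,"dy":0.0,"dz":0.0,"wx":0.0,"wy":0.0,"wz":0.0,"claw":0.0},{"dx":-0.01,"dy":0.0,"dz":-0.02,"wx":0.0,"wy":0.0,"wz":0.0,"claw":0.0},{"dx":0.0,"dy":0.0,"dz":-0.025,"wx":0.0,"wy":0.0,"wz":0.0,"claw":0.0},{"dx":0.0,"dy":0.0,"dz":-0.03,"wx":0.0,"wy":0.0,"wz":0.0,"claw":0.0},{"dx":0.0,"dy":-0.02,"dz":-0.03,"wx":0.0,"wy":0.0,"wz":0.0,"claw":0.0},{"dx":0.0,"dy":-0.03,"dz":-0.02,"wx":0.0,"wy":0.0,"wz":0.0,"claw":0.0},{"dx":0.0,"dy":-0.02,"dz":0.0,"wx":0.0,"wy":0.0,"wz":0.0,"claw":0.0},{"dx":0.0,"dy":0.0,"dz":0.0,"wx":0.0,"wy":0.0,"wz":0.0,"claw":0.0}])

```text
clock: 10.85
tool_pos: [0.5783, -0.1364, 0.3405]
eef_rot: [0.844, 0.536, 0.001, -0.0]
contact_force: [-0.4, 0.3, -0.4]
opening: 0.008
```

```bash
python3 -c "
from h import *
rep([-.05,.15,.34])
s=r.get_state();d=wcam(snapshot('wrist'),s);b=snapshot('side');cv2.imwrite('pics/c4.png',np.hstack([cv2.resize(crop(b,230,130,150,150,3),(400,420)),crop(d,100,0,400,420,1)]))
t=Tw(np.load('p.npy'))
for a in(.5,.6,.7,.785,.87): print(a,np.round(proj(d,t([ball(a-np.pi/8),ball(a+3*np.pi/8),ball(a-5*np.pi/8)]))-[-300,0]).tolist())
print(proj(d,t([-.05,.11,.24]))+[300,0])"
```

```text
t 10.85 local TCP [ 0.0165 -0.0085  0.3405] force local [-0.49  0.06 -0.44] open 0.01
toolx in winch [0.001 1.    0.003] z [ 0.001  0.003 -1.   ] q [-0.03  0.57  0.32  1.56 -0.2   1.05 -0.09]
tool shift to goal [ 0.1584 -0.0666  0.0008]
0.5 [[660.0, 184.0], [642.0, 74.0], [637.0, 267.0]]
0.6 [[661.0, 171.0], [640.0, 77.0], [638.0, 269.0]]
0.7 [[661.0, 158.0], [639.0, 80.0], [640.0, 271.0]]
0.785 [[660.0, 147.0], [637.0, 84.0], [641.0, 272.0]]
0.87 [[660.0, 137.0], [636.0, 87.0], [643.0, 272.0]]
[[463.47340628  22.62864779]]
```

View pics/c4.png

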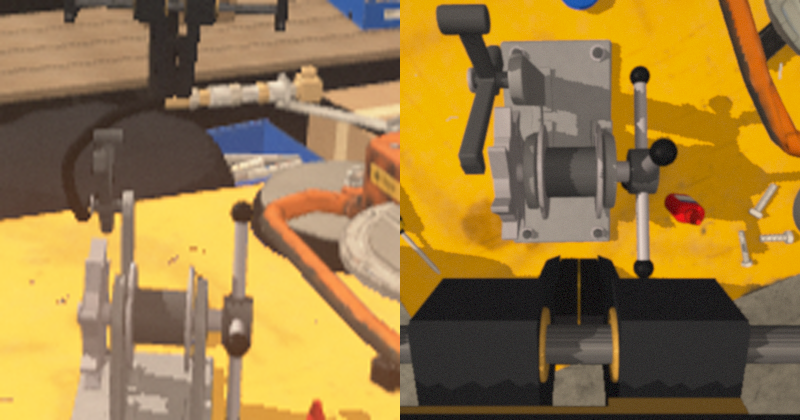

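The ball at (663,152), corrected for a common offset of about -4 px, puts the wheel at 0.72–0.74 rad, slightly short. I'll nudge the bar 4 mm more.

Emit:
drive_tool(commands=[{"dx":0.0,"dy":0.03,"dz":0.0,"wx":0.0,"wy":0.0,"wz":0.0,"claw":0.0},{"dx":0.0,"dy":0.03,"dz":0.0,"wx":0.0,"wy":0.0,"wz":0.0,"claw":0.0},{"dx":0.0,"dy":0.01,"dz":0.03,"wx":0.0,"wy":0.0,"wz":0.0,"claw":0.0},{"dx":0.0,"dy":0.0,"dz":0.03,"wx":0.0,"wy":0.0,"wz":0.0,"claw":0.0},{"dx":0.0,"dy":0.0,"dz":0.03,"wx":0.0,"wy":0.0,"wz":0.0,"claw":0.0},{"dx":0.0,"dy":0.0,"dz":0.025,"wx":0.0,"wy":0.0,"wz":0.0,"claw":0.0},{"dx":0.0,"dy":0.0,"dz":0.012,"wx":0.0,"wy":0.0,"wz":0.0,"claw":0.0},{"dx":0.008,"dy":0.0,"dz":0.0,"wx":0.0,"wy":0.0,"wz":0.0,"claw":0.0},{"dx":0.006,"dy":0.0,"dz":0.0,"wx":0.0,"wy":0.0,"wz":0.0,"claw":0.0},{"dx":0.004,"dy":0.0,"dz":0.0,"wx":0.0,"wy":0.0,"wz":0.0,"claw":0.0},{"dx":0.0,"dy":0.0,"dz":0.0,"wx":0.0,"wy":0.0,"wz":0.0,"claw":0.0}])

```text
clock: 12.05
tool_pos: [0.6519, -0.1497, 0.213]
eef_rot: [0.844, 0.537, 0.001, 0.001]
contact_force: [0.1, -0.1, 0.6]
opening: 0.013
```

```bash
python3 -c "
from h import *
rep([.087,.0155,.213])"
```

```text
t 12.05 local TCP [0.0888 0.0107 0.213 ] force local [ 0.16 -0.05  0.61] open 0.01
toolx in winch [-0.001  1.     0.001] z [ 0.003  0.001 -1.   ] q [ 0.02  0.8   0.28  1.47 -0.26  0.9  -0.06]
tool shift to goal [ 0.0048 -0.0018  0.    ]
```

Emit:
drive_tool(commands=[{"dx":0.003,"dy":0.0,"dz":0.0,"wx":0.0,"wy":0.0,"wz":0.0,"claw":0.0},{"dx":0.002,"dy":0.0,"dz":0.0,"wx":0.0,"wy":0.0,"wz":0.0,"claw":0.0},{"dx":0.0,"dy":0.0,"dz":0.0,"wx":0.0,"wy":0.0,"wz":0.0,"claw":0.0},{"dx":0.0,"dy":0.0,"dz":0.0,"wx":0.0,"wy":0.0,"wz":0.0,"claw":0.0}])

```text
clock: 12.45
tool_pos: [0.6527, -0.1473, 0.2121]
eef_rot: [0.844, 0.536, -0.0, 0.001]
contact_force: [-0.7, -2.2, 1.7]
opening: 0.005
```

```bash
python3 -c "
from h import *
rep([.087,.0155,.213])"
```

```text
t 12.45 local TCP [0.0884 0.0132 0.2121] force local [ 0.28 -2.34  1.68] open 0.01
toolx in winch [ 0.002  1.    -0.001] z [ 0.001 -0.001 -1.   ] q [ 0.01  0.81  0.28  1.47 -0.26  0.9  -0.07]
tool shift to goal [ 0.0023 -0.0014 -0.0009]
```

Emit:
drive_tool(commands=[{"dx":0.002,"dy":0.0,"dz":0.0,"wx":0.0,"wy":0.0,"wz":0.0,"claw":0.0},{"dx":0.001,"dy":0.0,"dz":0.0,"wx":0.0,"wy":0.0,"wz":0.0,"claw":0.0},{"dx":0.0,"dy":0.0,"dz":0.0,"wx":0.0,"wy":0.0,"wz":0.0,"claw":0.0},{"dx":0.0,"dy":0.0,"dz":0.0,"wx":0.0,"wy":0.0,"wz":0.0,"claw":0.0}])

```text
clock: 12.85
tool_pos: [0.654, -0.1439, 0.2115]
eef_rot: [0.844, 0.536, -0.0, 0.0]
contact_force: [0.8, -3.2, -1.5]
opening: 0.006
```

```bash
python3 -c "
from h import *
rep([.087,.0155,.213])"
```

```text
t 12.85 local TCP [0.0882 0.0168 0.2115] force local [ 2.04 -2.57 -1.46] open 0.01
toolx in winch [ 0.002  1.    -0.   ] z [ 0. -0. -1.] q [ 0.01  0.81  0.28  1.47 -0.26  0.9  -0.08]
tool shift to goal [-0.0013 -0.0012 -0.0015]
```

Emit:
drive_tool(commands=[{"dx":-0.01,"dy":0.0,"dz":0.0,"wx":0.0,"wy":0.0,"wz":0.0,"claw":0.0},{"dx":-0.01,"dy":0.0,"dz":-0.02,"wx":0.0,"wy":0.0,"wz":0.0,"claw":0.0},{"dx":0.0,"dy":0.0,"dz":-0.03,"wx":0.0,"wy":0.0,"wz":0.0,"claw":0.0},{"dx":0.0,"dy":0.0,"dz":-0.03,"wx":0.0,"wy":0.0,"wz":0.0,"claw":0.0},{"dx":0.0,"dy":0.0,"dz":-0.03,"wx":0.0,"wy":0.0,"wz":0.0,"claw":0.0},{"dx":0.024,"dy":-0.023,"dz":0.0,"wx":0.0,"wy":0.0,"wz":0.0,"claw":0.0},{"dx":0.024,"dy":-0.023,"dz":0.0,"wx":0.0,"wy":0.0,"wz":0.0,"claw":0.0},{"dx":0.024,"dy":-0.023,"dz":0.0,"wx":0.0,"wy":0.0,"wz":0.0,"claw":0.0},{"dx":0.024,"dy":-0.023,"dz":0.0,"wx":0.0,"wy":0.0,"wz":0.0,"claw":0.0},{"dx":0.024,"dy":-0.023,"dz":0.0,"wx":0.0,"wy":0.0,"wz":0.0,"claw":0.0},{"dx":0.024,"dy":-0.023,"dz":0.0,"wx":0.0,"wy":0.0,"wz":0.0,"claw":0.0},{"dx":0.006,"dy":0.0,"dz":0.0,"wx":0.0,"wy":0.0,"wz":0.0,"claw":0.0}])

```text
clock: 14.05
tool_pos: [0.5822, 0.039, 0.3215]
eef_rot: [0.842, 0.539, 0.0, -0.003]
contact_force: [0.2, 1.4, -0.1]
opening: 0.01
```

```bash
python3 -c "
from h import *
rep([-.05,.148,.242])"
```

```text
t 14.05 local TCP [-0.0544  0.152   0.3215] force local [-0.37  1.34 -0.15] open 0.01
toolx in winch [-0.006  1.     0.004] z [-0.005  0.004 -1.   ] q [-0.33  0.57  0.33  1.61 -0.21  0.99 -0.37]
tool shift to goal [-0.0043  0.0048  0.0795]
```

Emit:
drive_tool(commands=[{"dx":0.0,"dy":0.003,"dz":0.02,"wx":0.0,"wy":0.0,"wz":0.0,"claw":0.0},{"dx":0.0,"dy":0.0,"dz":0.02,"wx":0.0,"wy":0.0,"wz":0.0,"claw":0.0},{"dx":0.0,"dy":0.0,"dz":0.02,"wx":0.0,"wy":0.0,"wz":0.0,"claw":0.0},{"dx":0.0,"dy":0.0,"dz":0.02,"wx":0.0,"wy":0.0,"wz":0.0,"claw":0.0},{"dx":-0.01,"dy":0.0,"dz":0.0,"wx":0.0,"wy":0.0,"wz":0.0,"claw":0.0},{"dx":-0.008,"dy":0.0,"dz":0.0,"wx":0.0,"wy":0.0,"wz":0.0,"claw":0.0},{"dx":-0.004,"dy":0.0,"dz":0.0,"wx":0.0,"wy":0.0,"wz":0.0,"claw":0.0},{"dx":-0.004,"dy":0.0,"dz":0.0,"wx":0.0,"wy":0.0,"wz":0.0,"claw":0.0},{"dx":-0.004,"dy":0.0,"dz":0.0,"wx":0.0,"wy":0.0,"wz":0.0,"claw":0.0}])

```text
clock: 14.95
tool_pos: [0.5746, 0.0039, 0.2426]
eef_rot: [0.844, 0.536, 0.001, 0.0]
contact_force: [-0.5, 0.2, 0.1]
opening: 0.008
```

Emit:
drive_tool(commands=[{"dx":-0.004,"dy":0.0,"dz":0.0,"wx":0.0,"wy":0.0,"wz":0.0,"claw":0.0},{"dx":-0.004,"dy":0.0,"dz":0.0,"wx":0.0,"wy":0.0,"wz":0.0,"claw":0.0},{"dx":-0.004,"dy":0.0,"dz":0.0,"wx":0.0,"wy":0.0,"wz":0.0,"claw":0.0},{"dx":-0.004,"dy":0.0,"dz":0.0,"wx":0.0,"wy":0.0,"wz":0.0,"claw":0.0},{"dx":-0.004,"dy":0.0,"dz":0.0,"wx":0.0,"wy":0.0,"wz":0.0,"claw":0.0}])

```text
clock: 15.45
tool_pos: [0.5655, -0.0141, 0.2416]
eef_rot: [0.844, 0.536, -0.0, -0.0]
contact_force: [0.0, 0.8, 0.2]
opening: 0.007
```

```bash
python3 -c "
from h import *
rep([-.05,.085,.242])"
```

```text
t 15.45 local TCP [-0.0469  0.0969  0.2416] force local [-0.31  0.71  0.22] open 0.01
toolx in winch [ 0.001  1.    -0.   ] z [-0. -0. -1.] q [-0.23  0.64  0.29  1.77 -0.24  0.77 -0.26]
tool shift to goal [-0.0119 -0.003  -0.0004]
```

Emit:
drive_tool(commands=[{"dx":-0.004,"dy":0.0,"dz":0.0,"wx":0.0,"wy":0.0,"wz":0.0,"claw":0.0},{"dx":-0.004,"dy":0.0,"dz":0.0,"wx":0.0,"wy":0.0,"wz":0.0,"claw":0.0},{"dx":-0.004,"dy":0.0,"dz":0.0,"wx":0.0,"wy":0.0,"wz":0.0,"claw":0.0},{"dx":-0.004,"dy":0.0,"dz":0.0,"wx":0.0,"wy":0.0,"wz":0.0,"claw":0.0},{"dx":-0.003,"dy":0.0,"dz":0.0,"wx":0.0,"wy":0.0,"wz":0.0,"claw":0.0},{"dx":0.0,"dy":0.0,"dz":0.0,"wx":0.0,"wy":0.0,"wz":0.0,"claw":0.0},{"dx":0.01,"dy":0.0,"dz":0.0,"wx":0.0,"wy":0.0,"wz":0.0,"claw":0.0}])

```text
clock: 16.15
tool_pos: [0.5616, -0.0233, 0.2418]
eef_rot: [0.845, 0.535, -0.0, 0.0]
contact_force: [-0.9, -0.1, 0.4]
opening: 0.007
```

Emit:
drive_tool(commands=[{"dx":0.01,"dy":0.0,"dz":-0.02,"wx":0.0,"wy":0.0,"wz":0.0,"claw":0.0},{"dx":0.0,"dy":0.0,"dz":-0.03,"wx":0.0,"wy":0.0,"wz":0.0,"claw":0.0},{"dx":0.0,"dy":0.0,"dz":-0.03,"wx":0.0,"wy":0.0,"wz":0.0,"claw":0.0},{"dx":-0.03,"dy":0.0,"dz":-0.03,"wx":0.0,"wy":0.0,"wz":0.0,"claw":0.0},{"dx":-0.03,"dy":0.02,"dz":0.0,"wx":0.0,"wy":0.0,"wz":0.0,"claw":0.0},{"dx":-0.03,"dy":0.02,"dz":0.0,"wx":0.0,"wy":0.0,"wz":0.0,"claw":0.0},{"dx":-0.02,"dy":0.01,"dz":0.0,"wx":0.0,"wy":0.0,"wz":0.0,"claw":0.0},{"dx":0.0,"dy":0.0,"dz":0.0,"wx":0.0,"wy":0.0,"wz":0.0,"claw":0.0}])

```text
clock: 16.95
tool_pos: [0.5646, -0.1372, 0.3519]
eef_rot: [0.845, 0.534, -0.0, 0.001]
contact_force: [0.1, 0.4, 0.1]
opening: 0.006
```

```bash
python3 -c "
from h import *
rep()
s=r.get_state();d=wcam(snapshot('wrist'),s);b=snapshot('side');cv2.imwrite('pics/c5.png',np.hstack([cv2.resize(crop(b,230,170,100,105,4),(400,420)),crop(d,100,0,400,420,1)]))
t=Tw(np.load('p.npy'))
for a in(.6,.7,.785,.87): print(a,np.round(proj(d,t([ball(a-np.pi/8),ball(a+3*np.pi/8),ball(a-5*np.pi/8)]))+[300,0]).tolist())
for k in(0,.05,.1,.2):
  A=np.radians(25)-k;L=t([-.05,.08-.06*np.sin(A),.188+.06*np.cos(A)]);print('pawl',k,proj(d,L)+[300,0],(proj(b,L)-[230,170])*4)"
```

```text
t 16.95 local TCP [ 0.0044 -0.015   0.3519] force local [-0.06  0.42  0.09] open 0.01
toolx in winch [ 0.007  1.    -0.002] z [ 0.002 -0.002 -1.   ] q [-0.04  0.54  0.34  1.58 -0.19  1.06 -0.1 ]
0.6 [[674.0, 158.0], [650.0, 69.0], [649.0, 257.0]]
0.7 [[674.0, 146.0], [649.0, 72.0], [651.0, 258.0]]
0.785 [[674.0, 135.0], [647.0, 76.0], [652.0, 259.0]]
0.87 [[673.0, 125.0], [646.0, 80.0], [654.0, 259.0]]
pawl 0 [[492.43697077 109.76005313]] [[149.03820999  69.27606205]]
pawl 0.05 [[491.70167765 105.274382  ]] [[149.60543257  65.58479643]]
pawl 0.1 [[490.99729288 100.62244039]] [[150.18150726  62.08518456]]
pawl 0.2 [[489.6956257   90.88173448]] [[151.35367249  55.69494209]]
```

View pics/c5.png

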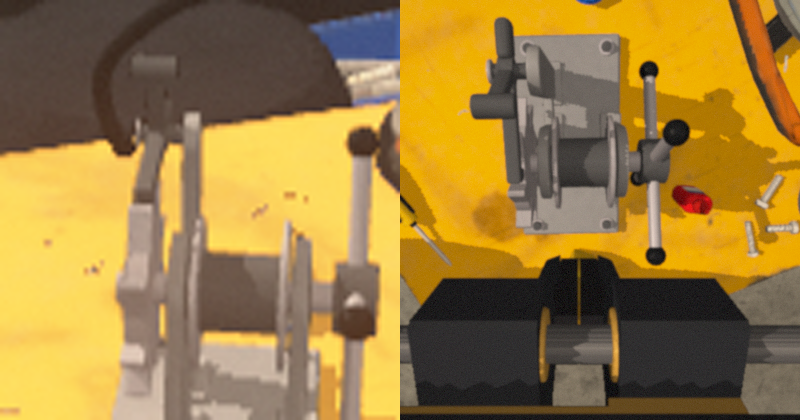

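The lever is back at (155,67) in the side crop, against (155,66) at the start. The ball at (676,132) gives a wheel angle of about 0.78. I'll do one numerical check against the starting image before handing in.

```bash
python3 -c "
from h import *
g=lambda im:cv2.cvtColor(im,cv2.COLOR_BGR2GRAY).astype(np.float32)
for n in('side','top'):
  o=cv2.imread(f'pics/{n}0.png');c=snapshot(n)['color'][:,:,::-1].copy()
  R={'side':{'lever':(256,178,26,26),'bottle':(335,268,25,45),'meas':(262,300,32,45)},'top':{'reel':(236,168,30,28),'meas':(360,230,35,38)}}[n]
  for k,(x,y,w,h) in R.items():
    s,p=cv2.phaseCorrelate(g(o)[y:y+h,x:x+w].copy(),g(c)[y:y+h,x:x+w].copy(),cv2.createHanningWindow((w,h),cv2.CV_32F));print(n,k,np.round(s,2),round(p,2))
rep()"
```

```text
side lever [0.44 0.35] 0.98
side bottle [0.47 0.55] 0.88
side meas [-0.01  0.49] 0.88
top reel [-0.45 -0.08] 0.88
top meas [-0.25  0.09] 0.72
t 17.15 local TCP [ 0.0023 -0.0094  0.3515] force local [0.01 0.01 0.23] open 0.01
toolx in winch [-0.002  1.     0.001] z [-0.001  0.001 -1.   ] q [-0.05  0.54  0.33  1.58 -0.19  1.06 -0.1 ]
```

The lever's shift of (0.44, 0.35) px is about the same as that of the untouched objects, so the pawl is at its seated angle.

```bash
python3 -c "
from plant import r
print(r.finish_job())"
```

```text
the job is handed in; nothing more can be done
None
```

The winch is one notch back with the pawl seated again, as far as the cameras show. I handed the job in at about 17 s of the 54 s allowed. It reported no verdict.

**What I did:** With the claw shut, I pushed the lever over until the pawl stood on its stop. I then pushed the upright bar back in two goes, because the first left the wheel slightly short at about 0.72–0.74 rad. Last, I pushed the lever back, so the pawl dropped into the next notch, and withdrew upwards. The highest forces I read were about 5 N sideways and 4 N up at the bar, and about 1 N at the lever.

**Last checks:**
- **Wheel:** about 0.78 rad from the upright ball and about 0.75 from a second ball, after correcting a steady 4 px offset in the wrist camera.
- **Pawl:** about 0 rad. The lever is within 0.5 px of its starting picture.
- **Loose items:** the reel, tape measure and bottle moved no more than 0.7 px, about the same as the lever, so I take that as picture noise.
- **Robot:** clear of everything, with no contact force.

**What disagreed:**
- **Winch pose:** my first estimate was about 6 mm off, and I corrected it from the wrist view before touching anything.
- **First wheel reading:** after the first push, the three balls gave between 0.67 and 0.78 rad. That spread was the least certain measurement.

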